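# Open the polish jar's squeeze-and-turn safety cap

### The arm

A 7-joint arm with a two-finger parallel gripper is mounted at the origin on the work surface. World frame = base frame: x ahead of the robot, y to its left, z up, the work surface at z = 0. Lengths are in mm, angles in rad, forces in N, time in s.
With the tool pointing down it reaches from about 350 to 900 mm from the base axis. Payload 7.2 kg.
Tool frame: the origin (TCP) lies at the very end of the fingers, on their centre line; the grasp point (between the pads) lies 19 mm behind it (bot.pinch_z is the distance from the TCP to the grasp point, in mm); z points along the fingers, y is the line along which they close (so a half turn about z gives the same grasp; the last joint's range is limited). The gripper opens to 85 mm and grips with 20 to 120 N. Pads are 22 mm wide; open, the fingers measure 114 mm over their backs; the gripper's body (76 mm by 85 mm) begins 54 mm behind the grasp point. The pads swing forward as they close: fully open they stand 13 mm farther back than shut.
Start: joints at [1.118, 0.411, -0.013, 1.596, 0.006, 1.134, -0.082], TCP at [234.597, -579.304, 231.297] pointing down, gripper open.
Joint ranges: [-2.95, 2.95], [-0.29, 1.99], [-1.47, 1.44], [0.14, 2.54], [-1.03, 4.17], [0.13, 1.85], [-2.86, 2.86]. Speed limits (rad/s): [2.39, 2.39, 3.01, 3.01, 3.14, 3.14, 3.14].

### API

Orientations are given as a 3x3 rotation matrix whose columns are the frame's x, y, z axes.
In Python, from plant import bot gives the robot as it stands.
- The arm moves only by the tool step_arm, never from a script. Its argument "motion" is a list of rows, each an object of numbers: "dx", "dy", "dz": the shift along the world's x, y, z in m; "wx", "wy", "wz": the turn, a rotation vector about the world's x, y, z in degrees; "grip": the closure, from 0 (fully open) to 1 (shut). In form: [{"dx": .., "dy": .., "dz": .., "wx": .., "wy": .., "wz": .., "grip": ..}, ...]. A call has 1 to 20 rows; each row shifts and turns the commanded pose from where the row before left it; what a row does not reach is not made up. A row lasts 1/12 s, in which the tool goes at most 41.7 mm and 7.16 degrees, less where a joint would pass 70% of its speed; a pose out of reach is approached as far as the arm can. A call with a gripper value outside its range is refused whole. The fingers move at their own pace and stop on an object; "grip_force" is the grip in N (left out, the last holds). Time passes only in rows, so rows that do not move let the fingers close. It gives the time, the measured TCP pose, the force, the opening and the grip force at its end, in the units of the state.
- bot.get_state(): the state, without advancing time (a new reading comes with each control period).
- bot.get_image(name): name is "scene" or "top" or "wrist"; returns a dict with "frame" (480x640x3 uint8, blue, green, red), "intrinsics" (3x3 intrinsics, pixels), "dist" ([k1, k2, p1, p2, k3] as OpenCV has them; the pictures are not rectified), "R" (3x3) and "t" (3): a world point X has camera coordinates R X + t; the wrist camera has in their place "hand_eye" (4x4, takes a point from camera to tool coordinates, whose origin is the TCP and whose axes are the flange's). Camera axes: x right, y down, z forward; pixel columns grow to the right and rows downward; lengths in mm; the calibration is good to about 2 mm. A picture is of the moment at which its call begins: read the wrist's pose just before it. There is no depth.
- bot.finish_job(): hands the job in; it is judged then, once.
The state is a dict: "time_s": time; "joint_pos": joint angles; "joint_velocities": joint speeds; "joint_efforts": joint torques, N m; "eef_pos": TCP position; "tcp_rot": TCP orientation; "wrist_force": force on the tool from outside, world axes, zero at the start; "wrist_torque": the same for the moment, N m; "gripper_width": finger opening in mm; "gripper_force": force on a finger pad.
Only numpy, scipy, OpenCV 4.12 (cv2) and the standard library are available. Lean on these libraries where they do the work, as an engineer would, in place of code of your own. Each camera call takes 0.05 s, during which the arm holds its last target. There are 200 camera calls.

### The job

Open the polish jar that is clamped in the wooden holder: pinch in the two side tabs of its safety cap, turn it anticlockwise with the tabs in until you feel it stop, lift it straight off and stand it, top up, on the floor of the steel tray, setting it down before you let go. Work by feel: squeeze firmly but do not crush the cap, do not wrench it past its stop, lean it hard on the neck or pull at it before it is free, and leave the other things on the bench where they are.

Things in the scene. Friction and masses are not known exactly. Their poses are not given: they have to be found in the camera images.
- cap_mid (a point): White safety cap on the amber jar, about 80 g. Point on its axis at mid-height of its two side tabs, 31 mm above its lower edge, 15.5 mm below its flat top. z up, tabs at +y and -y. Round skirt 49 mm across; 61 mm over the free tabs, 52 mm with both fully in. About 1 mm of play on the neck. Off the jar it stands steadily on its lower edge.
- left_pad (a point): Middle of the outer face of the tab at the cap's +y: a flat upright pad 20 mm wide, 24 mm tall, facing out. It slides straight in by 4.5 mm against a spring: about 4 N starts it, 14 N holds it fully in. Only with both tabs in by 3 mm or more (pinch centred on the cap) do the feet below them pass the posts on the jar's shoulder and let the cap turn.
- right_pad (a point): The same on the opposite tab, at the cap's -y. A squeeze of 20 to 35 N on each tab is right; the cap is crushed by more than 60 N on a tab (twice that over both).
- cap: The same cap as a whole, with its tabs and sealing disc; origin at the centre of its lower edge, axes as at cap_mid.
- shoulder (a point): Centre of the jar's shoulder, 33 mm below cap_mid while the cap is on. Two small posts, 29 mm out from the axis, stand 8 mm tall on it: keep the fingertips above them (not more than 24 mm below cap_mid).
- neck_top (a point): Centre of the jar's mouth, top of the neck (33 mm across, 41 mm over its bayonet flanges). The cap turns off anticlockwise seen from above, against 0.05 to 0.1 N m of friction, to a hard stop where the moment climbs. How tightly it was put on varies and shows in no pose: the stop comes after 34 to 81 degrees. Only in the last 5 degrees before it is the cap free to lift straight up.
- holder: Wooden jar holder screwed to the bench, 120 x 120 x 56 mm, steel clamp collar up to 68 mm high, and the jar held fast in it. Origin on the jar's axis at the bench, z up. A spring disc in the cap (about 6 N) pushes the cap up 3 mm once it is free. The neck chips if the cap bears on it, in any direction, with more than 40 N (all contacts summed; about 10 N at rest).
- tray: Shallow open steel tray fixed on the bench, 170 x 170 mm outside, 18 mm tall, walls and floor 3 mm thick. Origin under its centre at the bench, x and y along its sides.
- spare_jar: A bystander: a closed amber jar like the one in the holder but with a plain steel lid, loose on the bench, 64 mm across, 85 mm tall; origin in the middle of its underside.
- brush: A bystander: dust brush with a wooden handle lying on the bench, 170 mm long, about 20 mm thick; origin under its middle, x along it.
- screwdriver: A bystander: small screwdriver lying on the bench, 160 mm long, about 26 mm thick; origin under its middle, x along it.
- tin: A bystander: low dark steel tin, 56 mm across, 40 mm tall; origin in the middle of its underside.
- finial: A bystander: turned brass finial, 38 mm across, 42 mm tall; origin in the middle of its underside.
- loupe: A bystander: black watchmaker's loupe, 42 mm across, 32 mm tall; origin in the middle of its underside.
There are look-alikes about, which are no part of the job. Leave any green look-alike of the holder alone. What is shaped like the cap but purple is not meant.

How it is judged:
By the outcome, as a careful person would: the job done as asked, in the order asked, and still so for the second after the job is handed in, with the robot touching nothing.
It also fails if it takes over 69 s, if anything falls off the work surface, if the arm or the gripper's body presses on something with over 40 N, if the wrist force passes 120 N, or if a joint passes its speed limit or range.

## Working session

There is one attempt and no reset: what is moved stays moved. The work goes in short steps, Python scripts to look and compute and a tool call to move; the robot and the scene stay as the last step left them, time stands still between calls to the robot, and variables do not carry over. Pictures are saved under pics/ and viewed, at most 10 in all, crops included, and the job is handed in when it is done.

Besides the shell and the picture viewer there is one more tool, called after "Emit:" as a command line: name --argument value ..., lists and objects as JSON in quotes. step_arm: Moves the arm, as the interface text tells. Its arguments: {"type":"object","properties":{"motion":{"type":"array","items":{"type":"object","properties":{"dx":{"type":"number"},"dy":{"type":"number"},"dz":{"type":"number"},"wx":{"type":"number"},"wy":{"type":"number"},"wz":{"type":"number"},"grip":{"type":"number"}}}},"grip_force":{"type":"number"}},"required":["motion"]}

```bash
mkdir -p pics; ls
python3 - <<'E'
from plant import bot
import cv2,numpy as np
s=bot.get_state();print(s['time_s'],s['eef_pos'],s['tcp_rot'],s['wrist_force'],s['gripper_width'])
for n in ['top','scene']:
    d=bot.get_image(n);cv2.imwrite(f'pics/{n}0.png',d['frame'])
    np.savez(f'{n}.npz',**d)
    print(n,d['intrinsics'],d['dist'],d['R'],d['t'])
E
```

```text
pics
0.0 [ 234.40587627 -578.84153028  230.43041353] [[ 9.26859983e-01  3.75406499e-01 -7.29352065e-04]
 [ 3.75407188e-01 -9.26858804e-01  1.48338920e-03]
 [-1.19132438e-04 -1.64869809e-03 -9.99998634e-01]] [-0.35153118  0.32472579 -0.49784373] 85.37065937632093
top [[487.85019147   0.         320.36828986]
 [  0.         487.85019147 237.59244912]
 [  0.           0.           1.        ]] [-0.12306217  0.          0.          0.          0.        ] [[ 0.0012407  -0.99964129 -0.0267537 ]
 [-0.98591194  0.00325206 -0.16723356]
 [ 0.16726057  0.02658428 -0.98555425]] [  45.48633151  550.88085227 1012.54302011]
scene [[607.83066728   0.         315.3304206 ]
 [  0.         607.83066728 235.65153899]
 [  0.           0.           1.        ]] [-0.01692445  0.          0.          0.          0.        ] [[ 0.83289604  0.55310726 -0.01888251]
 [ 0.34012546 -0.53849643 -0.77093208]
 [-0.4365763   0.63568385 -0.6366374 ]] [-477.4666638   -89.68097657 1467.45567328]
```

View pics/top0.png

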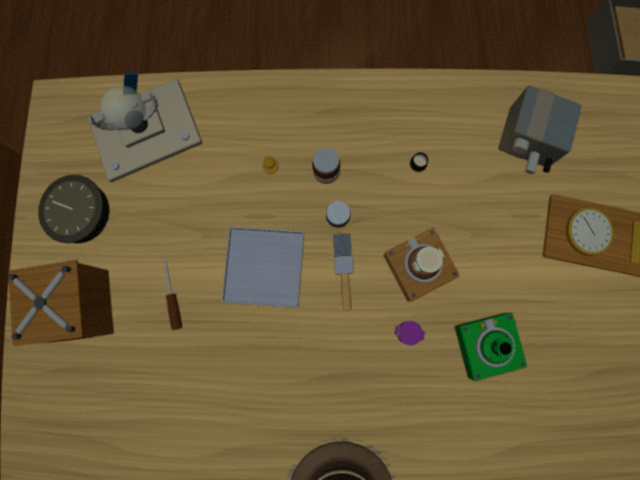

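View pics/scene0.png

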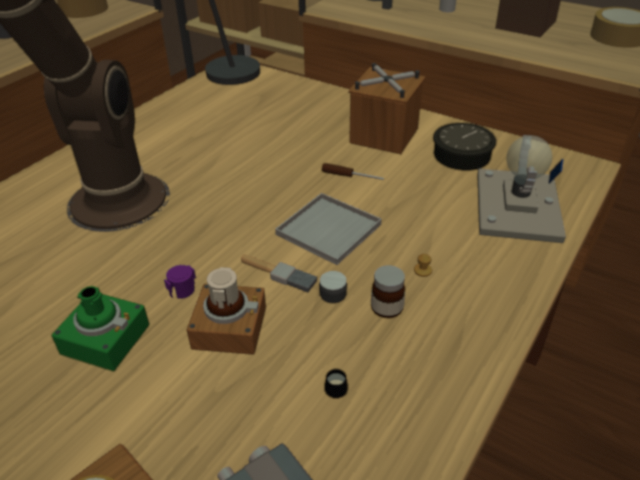

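The top view shows the cap in the wooden holder at about (428,260), the tray at (264,267), the brush at (344,270), and the purple and green look-alikes at (410,333) and (491,346). In the scene view the cap is at (222,287) and the tray at (329,228).

```bash
cat > h.py <<'E'
import numpy as np,cv2
def load(n):
    d=dict(np.load(n+'.npz'));return d
def ray(d,uv):
    p=cv2.undistortPoints(np.array([[uv]],float),d['intrinsics'],d['dist'])[0,0]
    R=d['R'];o=-R.T@d['t'];v=R.T@np.array([p[0],p[1],1]);return o,v/np.linalg.norm(v)
def onz(d,uv,z):
    o,v=ray(d,uv);return o+v*(z-o[2])/v[2]
def proj(d,X):
    return cv2.projectPoints(np.array(X,float).reshape(-1,1,3),cv2.Rodrigues(d['R'])[0],d['t'],d['intrinsics'],d['dist'])[0].reshape(-1,2)
def tri(a,ua,b,ub):
    o1,v1=ray(a,ua);o2,v2=ray(b,ub)
    s=np.linalg.lstsq(np.c_[v1,-v2],o2-o1,rcond=None)[0]
    p,q=o1+s[0]*v1,o2+s[1]*v2;return (p+q)/2,np.linalg.norm(p-q)
E
python3 - <<'E'
from h import *
T,S=load('top'),load('scene')
a=T['frame'][225:305,380:465];b=S['frame'][262:352,185:270]
cv2.imwrite('pics/crop.png',np.hstack([cv2.resize(a,(400,400),interpolation=cv2.INTER_CUBIC),cv2.resize(b,(400,400),interpolation=cv2.INTER_CUBIC)]))
# tray: outer contour in top view
hsv=cv2.cvtColor(T['frame'],cv2.COLOR_BGR2HSV);m=(hsv[...,1]<75).astype(np.uint8)
m[:, :200]=0;m[:,320:]=0;m[:215]=0;m[320:]=0
c=max(cv2.findContours(m,0,2)[0],key=cv2.contourArea);r=cv2.minAreaRect(c);print(r)
bx=cv2.boxPoints(r);print([onz(T,p,18).round(0) for p in bx],onz(T,r[0],18).round(1))
E
```

```text
((262.5000305175781, 266.5000305175781), (77.43629455566406, 77.3956069946289), 4.666858196258545)
[array([412., 266.,  18.]), array([586., 257.,  18.]), array([571.,  82.,  18.]), array([399.,  95.,  18.])] [491.1 174.3  18. ]
```

View pics/crop.png

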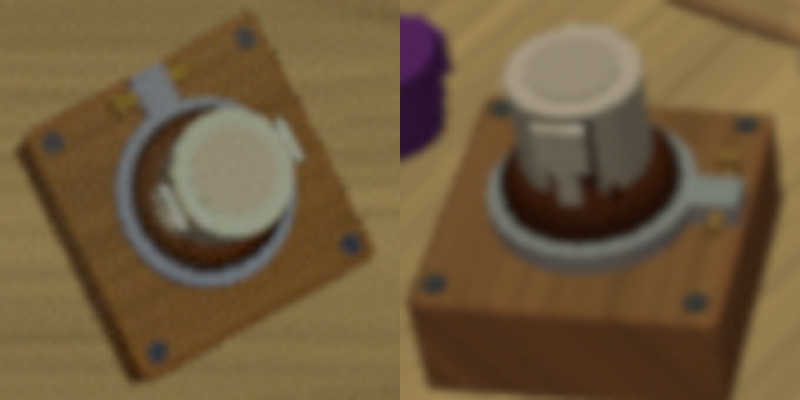

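The left crop (top view) shows the cap's flat top centred at crop (235,173), with tabs at (165,208) and (288,140). The right crop (scene view) has the top centre at (573,72). I'll triangulate from these.

Run:
```python
from h import *
T,S=load('top'),load('scene')
f=lambda x,y:(380+x*85/400,225+y*80/400)
c,e=tri(T,f(235,173),S,(221.8,278.2));print(c,e)
z=c[2]-15.5
a,b=onz(T,f(165,208),z),onz(T,f(288,140),z);d=a-b;print(a,b,np.degrees(np.arctan2(d[1],d[0])),np.linalg.norm(d))
print('collar',onz(T,f(207,190),68))
for n,uv in [('spare',(326,155)),('purple',(410,333)),('green',(497,347)),('tin',(338,212)),('brush',(344,245)),('brushend',(346,308))]:print(n,onz(T,uv,30).round())
```

```text
[ 493.57387418 -174.29923392  126.58558704] 3.7512677537649113
[ 480.04894299 -148.03270525  111.08558704] [ 507.52004896 -202.20603457  111.08558704] 116.88940681708117 60.74052414146375
collar [ 492.26728442 -174.41971031   68.        ]
spare [745.  33.  30.]
purple [ 346. -147.   30.]
green [ 313. -336.   30.]
tin [611.   6.  30.]
brush [537.  -7.  30.]
brushend [400. -10.  30.]
```

Emit:
step_arm --motion '[{"dx":0.0162,"dy":0.0253,"wz":0.5,"grip":0},{"dx":0.0162,"dy":0.0253,"wz":0.5},{"dx":0.0162,"dy":0.0253,"wz":0.5},{"dx":0.0162,"dy":0.0253,"wz":0.5},{"dx":0.0162,"dy":0.0253,"wz":0.5},{"dx":0.0162,"dy":0.0253,"wz":0.5},{"dx":0.0162,"dy":0.0253,"wz":0.5},{"dx":0.0162,"dy":0.0253,"wz":0.5},{"dx":0.0162,"dy":0.0253,"wz":0.5},{"dx":0.0162,"dy":0.0253,"wz":0.5},{"dx":0.0162,"dy":0.0253},{"dx":0.0162,"dy":0.0253},{"dx":0.0162,"dy":0.0253},{"dx":0.0162,"dy":0.0253},{"dx":0.0162,"dy":0.0253},{"dx":0.0162,"dy":0.0253},{},{}]' --grip_force 50

```text
invalid input at $.motion[0]: expected keys dx, dy, dz, wx, wy, wz, grip
```

```bash
cat > w.py <<'E'
from plant import bot
from h import *
def wrist():
    s=bot.get_state();d=bot.get_image('wrist');H=np.array(d['hand_eye'])
    Rt=np.array(s['tcp_rot']);p=np.array(s['eef_pos'])
    Rc=Rt@H[:3,:3];o=Rt@H[:3,3]+p
    d['R']=Rc.T;d['t']=-Rc.T@o;return s,d
def st(s):
    R=np.array(s['tcp_rot'])
    print('t',round(s['time_s'],2),'p',np.round(s['eef_pos'],1),'yaw_y',round(np.degrees(np.arctan2(R[1,1],R[0,1])),2),'z',R[:,2].round(4),'F',np.round(s['wrist_force'],2),'M',np.round(s['wrist_torque'],3),'w',round(s['gripper_width'],1),'gf',round(s['gripper_force'],1),'q',np.round(s['joint_pos'],2))
E
python3 - <<'E'
from w import *
s,d=wrist();st(s);np.savez('wrist.npz',**{k:d[k] for k in d});cv2.imwrite('pics/w0.png',d['frame']);print(proj(d,[[493.5,-174.3,126.5]]),d['hand_eye'])
E
```

```text
t 0.1 p [ 234.4 -578.9  230.5] yaw_y -67.95 z [-7.0e-04  1.4e-03 -1.0e+00] F [ 0.27 -0.58  0.1 ] M [0.036 0.051 0.004] w 85.4 gf 0.0 q [ 1.12  0.41 -0.01  1.6   0.01  1.13 -0.08]
[[-239.11194756 -515.04882073]] [[ 6.18661228e-04 -9.50697704e-01 -3.10118513e-01  8.02073122e+01]
 [ 9.99999432e-01  8.57282715e-04 -6.33163849e-04  1.56346881e+00]
 [ 8.67806659e-04 -3.10117946e-01  9.50697695e-01 -1.42004238e+02]
 [ 0.00000000e+00  0.00000000e+00  0.00000000e+00  1.00000000e+00]]
```

View pics/w0.png

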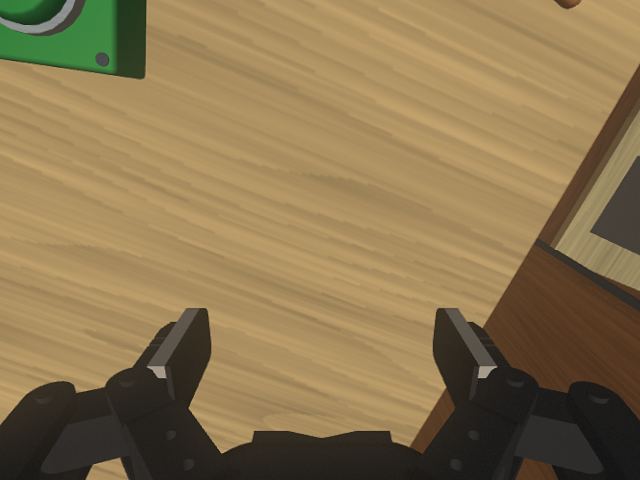

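The move was refused because every row must carry all seven keys, so this picture shows only the open fingers at (190,340) and (460,340) over bare bench. I'm resending it with full rows.

Emit:
step_arm --motion '[{"dx":0.02,"dy":0.0311,"dz":0,"wx":0,"wy":0,"wz":0.37,"grip":0},{"dx":0.02,"dy":0.0311,"dz":0,"wx":0,"wy":0,"wz":0.37,"grip":0},{"dx":0.02,"dy":0.0311,"dz":0,"wx":0,"wy":0,"wz":0.37,"grip":0},{"dx":0.02,"dy":0.0311,"dz":0,"wx":0,"wy":0,"wz":0.37,"grip":0},{"dx":0.02,"dy":0.0311,"dz":0,"wx":0,"wy":0,"wz":0.37,"grip":0},{"dx":0.02,"dy":0.0311,"dz":0,"wx":0,"wy":0,"wz":0.37,"grip":0},{"dx":0.02,"dy":0.0311,"dz":0,"wx":0,"wy":0,"wz":0.37,"grip":0},{"dx":0.02,"dy":0.0311,"dz":0,"wx":0,"wy":0,"wz":0.37,"grip":0},{"dx":0.02,"dy":0.0311,"dz":0,"wx":0,"wy":0,"wz":0.37,"grip":0},{"dx":0.02,"dy":0.0311,"dz":0,"wx":0,"wy":0,"wz":0.37,"grip":0},{"dx":0.02,"dy":0.0311,"dz":0,"wx":0,"wy":0,"wz":0.37,"grip":0},{"dx":0.02,"dy":0.0311,"dz":0,"wx":0,"wy":0,"wz":0.37,"grip":0},{"dx":0.019,"dy":0.0311,"dz":0,"wx":0,"wy":0,"wz":0.37,"grip":0},{"dx":0,"dy":0,"dz":0,"wx":0,"wy":0,"wz":0,"grip":0},{"dx":0,"dy":0,"dz":0,"wx":0,"wy":0,"wz":0,"grip":0},{"dx":0,"dy":0,"dz":0,"wx":0,"wy":0,"wz":0,"grip":0}]' --grip_force 50

```text
time_s: 1.48
eef_pos: [493.2, -175.4, 231.0]
tcp_rot: [[0.892, 0.452, -0.001], [0.452, -0.892, -0.0], [-0.001, -0.0, -1.0]]
wrist_force: [-0.6, -0.8, -0.0]
gripper_width: 85.3
gripper_force: 0.0
```

Run:
```python
from w import *
s,d=wrist();st(s);np.savez('wrist.npz',**{k:d[k] for k in d});cv2.imwrite('pics/w1.png',d['frame']);print(proj(d,[[493.5,-174.3,126.5]]))
```

```text
t 1.48 p [ 493.2 -175.4  231. ] yaw_y -63.13 z [-9.e-04 -3.e-04 -1.e+00] F [-0.57 -0.82 -0.02] M [-0.015  0.053 -0.01 ] w 85.3 gf 0.0 q [ 0.48  0.26 -0.28  1.83  0.08  1.07 -0.93]
[[318.13680572 233.90317432]]
```

View pics/w1.png

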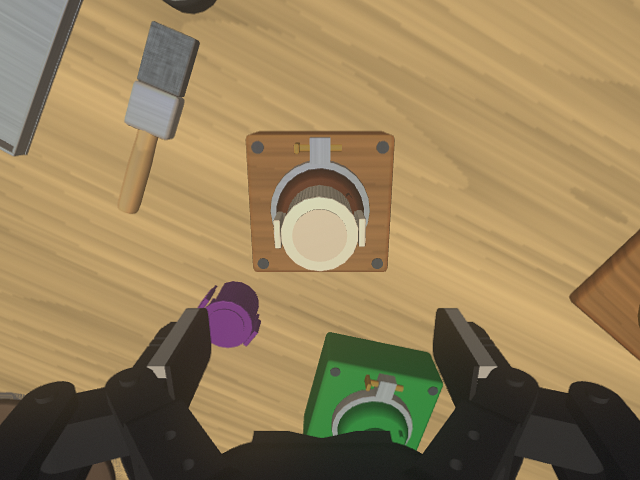

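The wrist view shows the cap's top at (319,233) and its tabs at (277,233) and (361,231), almost in line with the fingers.

Run:
```python
from h import *
d,T=load('wrist'),load('top')
hsv=cv2.cvtColor(d['frame'],cv2.COLOR_BGR2HSV)
m=((hsv[...,1]<85)&(hsv[...,2]>165)).astype(np.uint8);m[:190]=0;m[280:]=0;m[:,:260]=0;m[:,380:]=0
n,l,st,c=cv2.connectedComponentsWithStats(m)
for i in range(1,n):
    if st[i,4]>40: print(st[i],c[i])
cs=[k for k in cv2.findContours(m,0,2)[0] if cv2.contourArea(k)>1500]
if cs:
    (u,v),ax,an=cv2.fitEllipse(max(cs,key=cv2.contourArea));print(u,v,ax)
    for z in (124,127,130):print(z,onz(d,(u,v),z))
    print(tri(d,(u,v),T,(429.9,259.6)), tri(d,(u,v),load('scene'),(221.8,278.2)))
    (cx,cy),r=cv2.minEnclosingCircle(max(cs,key=cv2.contourArea))
print(onz(d,(282,233),126.5)-onz(d,(357,233),126.5))
```

```text
[ 273  197   85   74 4625] [317.53967568 233.66854054]
[359 219   7  28 175] [361.64571429 232.23428571]
317.9613037109375 233.36521911621094 (71.58623504638672, 81.19157409667969)
124 [ 493.05558915 -174.36586115  124.        ]
127 [ 493.92835486 -173.95882843  127.        ]
130 [ 494.80112058 -173.55179571  130.        ]
(array([ 492.72883771, -175.29529257,  123.47061863]), np.float64(1.7206534004526957)) (array([ 494.59977369, -173.58874084,  127.05210156]), np.float64(1.428518725829422))
[-22.58999769  44.48168318   0.        ]
```

Emit:
step_arm --motion '[{"dx":0.001,"dy":0.0007,"dz":-0.025,"wx":0,"wy":0,"wz":0,"grip":0},{"dx":0,"dy":0,"dz":-0.025,"wx":0,"wy":0,"wz":0,"grip":0},{"dx":0,"dy":0,"dz":-0.025,"wx":0,"wy":0,"wz":0,"grip":0},{"dx":0,"dy":0,"dz":-0.025,"wx":0,"wy":0,"wz":0,"grip":0},{"dx":0,"dy":0,"dz":-0.02,"wx":0,"wy":0,"wz":0,"grip":0},{"dx":0,"dy":0,"dz":-0.01,"wx":0,"wy":0,"wz":0,"grip":0},{"dx":0,"dy":0,"dz":-0.0105,"wx":0,"wy":0,"wz":0,"grip":0},{"dx":0,"dy":0,"dz":0,"wx":0,"wy":0,"wz":0,"grip":0},{"dx":0,"dy":0,"dz":0,"wx":0,"wy":0,"wz":0,"grip":0},{"dx":0,"dy":0,"dz":0,"wx":0,"wy":0,"wz":0,"grip":0.24},{"dx":0,"dy":0,"dz":0,"wx":0,"wy":0,"wz":0,"grip":0.24},{"dx":0,"dy":0,"dz":0,"wx":0,"wy":0,"wz":0,"grip":0.24}]' --grip_force 27

```text
time_s: 2.53
eef_pos: [495.2, -174.5, 91.8]
tcp_rot: [[0.892, 0.452, 0.002], [0.452, -0.892, -0.001], [0.001, 0.001, -1.0]]
wrist_force: [-0.2, 0.0, 0.5]
gripper_width: 64.7
gripper_force: 0.0
```

Run:
```python
from w import *
s,d=wrist();st(s);cv2.imwrite('pics/w2.png',d['frame'][:,100:540])
```

```text
t 2.53 p [ 495.2 -174.5   91.8] yaw_y -63.15 z [ 1.6e-03 -7.0e-04 -1.0e+00] F [-0.23  0.04  0.54] M [-0.016 -0.004  0.005] w 64.7 gf 0.0 q [ 0.45  0.43 -0.26  1.97  0.15  0.77 -1.  ]
```

View pics/w2.png

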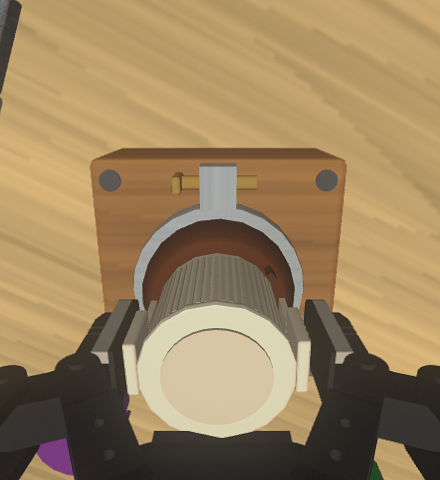

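The crop shows the fingers either side of the tabs. The tabs' middle is at about x=217 and the fingers' middle at about 222, so the tool sits some 1.5 mm too far towards image right. I'll correct that, then close gently.

Emit:
step_arm --motion '[{"dx":-0.0015,"dy":0.0007,"dz":0,"wx":0,"wy":0,"wz":0,"grip":0.24},{"dx":0,"dy":0,"dz":0,"wx":0,"wy":0,"wz":0,"grip":0.27},{"dx":0,"dy":0,"dz":0,"wx":0,"wy":0,"wz":0,"grip":0.29},{"dx":0,"dy":0,"dz":0,"wx":0,"wy":0,"wz":0,"grip":0.3},{"dx":0,"dy":0,"dz":0,"wx":0,"wy":0,"wz":0,"grip":0.3},{"dx":0,"dy":0,"dz":0,"wx":0,"wy":0,"wz":0,"grip":0.3}]' --grip_force 27

```text
time_s: 3.08
eef_pos: [493.2, -173.8, 91.1]
tcp_rot: [[0.892, 0.452, 0.0], [0.452, -0.892, -0.0], [0.0, 0.0, -1.0]]
wrist_force: [-1.9, -0.4, 5.2]
gripper_width: 60.1
gripper_force: 5.3
```

```bash
python3 -c "
from w import *
st(bot.get_state())"
```

```text
t 3.08 p [ 493.2 -173.8   91.1] yaw_y -63.15 z [ 3.e-04 -3.e-04 -1.e+00] F [-1.88 -0.45  5.25] M [-0.212  0.247  0.002] w 60.1 gf 5.3 q [ 0.45  0.43 -0.26  1.97  0.15  0.76 -1.  ]
```

Emit:
step_arm --motion '[{"dx":0,"dy":0,"dz":0,"wx":0,"wy":0,"wz":0,"grip":0.35},{"dx":0,"dy":0,"dz":0,"wx":0,"wy":0,"wz":0,"grip":0.4},{"dx":0,"dy":0,"dz":0,"wx":0,"wy":0,"wz":0,"grip":0.5},{"dx":0,"dy":0,"dz":0,"wx":0,"wy":0,"wz":0,"grip":0.6},{"dx":0,"dy":0,"dz":0,"wx":0,"wy":0,"wz":0,"grip":0.6}]' --grip_force 27

```text
time_s: 3.5
eef_pos: [493.5, -173.7, 92.0]
tcp_rot: [[0.892, 0.452, 0.001], [0.452, -0.892, -0.001], [0.001, 0.001, -1.0]]
wrist_force: [-4.1, 0.2, 13.9]
gripper_width: 51.3
gripper_force: 25.5
```

```bash
python3 -c "
from w import *
st(bot.get_state())"
```

```text
t 3.5 p [ 493.5 -173.7   92. ] yaw_y -63.14 z [ 1.e-03 -6.e-04 -1.e+00] F [-4.14  0.23 13.93] M [0.037 0.85  0.136] w 51.3 gf 25.5 q [ 0.45  0.42 -0.26  1.97  0.15  0.77 -1.  ]
```

Emit:
step_arm --motion '[{"dx":-0.0005,"dy":0,"dz":0.0008,"wx":0,"wy":0,"wz":0,"grip":0.6},{"dx":0,"dy":0,"dz":0,"wx":0,"wy":0,"wz":0,"grip":0.6}]'

```text
time_s: 3.67
eef_pos: [493.3, -173.7, 92.3]
tcp_rot: [[0.892, 0.452, 0.002], [0.452, -0.892, -0.0], [0.001, 0.001, -1.0]]
wrist_force: [-0.0, -0.2, 4.8]
gripper_width: 51.0
gripper_force: 27.8
```

```bash
python3 -c "
from w import *
st(bot.get_state())"
```

```text
t 3.67 p [ 493.3 -173.7   92.3] yaw_y -63.14 z [ 1.7e-03 -4.0e-04 -1.0e+00] F [-0.03 -0.22  4.83] M [-0.12   0.022  0.084] w 51.0 gf 27.8 q [ 0.45  0.42 -0.26  1.97  0.15  0.77 -1.  ]
```

Emit:
step_arm --motion '[{"dx":0,"dy":0,"dz":0.0003,"wx":0,"wy":0,"wz":3,"grip":0.6},{"dx":0,"dy":0,"dz":0,"wx":0,"wy":0,"wz":3,"grip":0.6},{"dx":0,"dy":0,"dz":0,"wx":0,"wy":0,"wz":3,"grip":0.6},{"dx":0,"dy":0,"dz":0,"wx":0,"wy":0,"wz":3,"grip":0.6},{"dx":0,"dy":0,"dz":0,"wx":0,"wy":0,"wz":3,"grip":0.6}]'

```text
time_s: 4.08
eef_pos: [493.3, -173.5, 92.3]
tcp_rot: [[0.743, 0.669, 0.001], [0.669, -0.743, -0.0], [0.001, 0.001, -1.0]]
wrist_force: [0.2, 0.1, 4.9]
gripper_width: 51.5
gripper_force: 27.8
```

```bash
python3 -c "
from w import *
st(bot.get_state())"
```

```text
t 4.08 p [ 493.3 -173.5   92.3] yaw_y -47.99 z [ 1.3e-03 -1.0e-04 -1.0e+00] F [0.17 0.06 4.91] M [-0.034 -0.06  -0.068] w 51.5 gf 27.8 q [ 0.5   0.43 -0.32  1.97  0.19  0.77 -0.77]
```

Emit:
step_arm --motion '[{"dx":0,"dy":0,"dz":0,"wx":0,"wy":0,"wz":3,"grip":0.6},{"dx":0,"dy":0,"dz":0,"wx":0,"wy":0,"wz":3,"grip":0.6},{"dx":0,"dy":0,"dz":0,"wx":0,"wy":0,"wz":3,"grip":0.6},{"dx":0,"dy":0,"dz":0,"wx":0,"wy":0,"wz":3,"grip":0.6},{"dx":0,"dy":0,"dz":0,"wx":0,"wy":0,"wz":3,"grip":0.6}]'

```text
time_s: 4.5
eef_pos: [493.3, -173.5, 92.3]
tcp_rot: [[0.545, 0.839, 0.001], [0.839, -0.545, -0.0], [0.001, 0.001, -1.0]]
wrist_force: [0.4, 0.4, 5.7]
gripper_width: 51.5
gripper_force: 27.7
```

```bash
python3 -c "
from w import *
st(bot.get_state())"
```

```text
t 4.5 p [ 493.3 -173.5   92.3] yaw_y -32.99 z [ 1.3e-03 -1.0e-04 -1.0e+00] F [0.39 0.4  5.7 ] M [ 0.004 -0.011 -0.046] w 51.5 gf 27.7 q [ 0.55  0.44 -0.38  1.96  0.23  0.78 -0.54]
```

Emit:
step_arm --motion '[{"dx":0,"dy":0,"dz":0,"wx":0,"wy":0,"wz":2,"grip":0.6},{"dx":0,"dy":0,"dz":0,"wx":0,"wy":0,"wz":2,"grip":0.6}]'

```text
time_s: 4.67
eef_pos: [493.3, -173.5, 92.3]
tcp_rot: [[0.485, 0.874, 0.001], [0.874, -0.485, -0.0], [0.001, 0.001, -1.0]]
wrist_force: [0.1, 0.3, 5.2]
gripper_width: 51.4
gripper_force: 27.7
```

```bash
python3 -c "
from w import *
st(bot.get_state())"
```

```text
t 4.67 p [ 493.3 -173.5   92.3] yaw_y -29.04 z [ 0.0013 -0.     -1.    ] F [0.06 0.34 5.16] M [ 0.007  0.013 -0.079] w 51.4 gf 27.7 q [ 0.56  0.44 -0.4   1.96  0.24  0.78 -0.48]
```

Emit:
step_arm --motion '[{"dx":0,"dy":0,"dz":0,"wx":0,"wy":0,"wz":2,"grip":0.6},{"dx":0,"dy":0,"dz":0,"wx":0,"wy":0,"wz":2,"grip":0.6}]'

```text
time_s: 4.83
eef_pos: [493.3, -173.5, 92.3]
tcp_rot: [[0.423, 0.906, 0.001], [0.906, -0.423, -0.0], [0.001, 0.001, -1.0]]
wrist_force: [-0.3, -0.3, 4.5]
gripper_width: 51.3
gripper_force: 27.7
```

```bash
python3 -c "
from w import *
st(bot.get_state())"
```

```text
t 4.83 p [ 493.3 -173.5   92.3] yaw_y -25.04 z [ 0.0013 -0.     -1.    ] F [-0.26 -0.34  4.47] M [ 0.008  0.007 -0.053] w 51.3 gf 27.7 q [ 0.57  0.44 -0.41  1.96  0.25  0.78 -0.42]
```

Emit:
step_arm --motion '[{"dx":0,"dy":0,"dz":0,"wx":0,"wy":0,"wz":2,"grip":0.6},{"dx":0,"dy":0,"dz":0,"wx":0,"wy":0,"wz":2,"grip":0.6}]'

```text
time_s: 5.0
eef_pos: [493.2, -173.5, 92.3]
tcp_rot: [[0.359, 0.933, 0.001], [0.933, -0.359, -0.0], [0.0, 0.001, -1.0]]
wrist_force: [-0.3, -0.3, 5.3]
gripper_width: 51.3
gripper_force: 27.7
```

```bash
python3 -c "
from w import *
st(bot.get_state())"
```

```text
t 5.0 p [ 493.2 -173.5   92.3] yaw_y -21.05 z [ 0.0013 -0.     -1.    ] F [-0.34 -0.3   5.33] M [ 0.029  0.036 -0.038] w 51.3 gf 27.7 q [ 0.59  0.45 -0.43  1.96  0.26  0.79 -0.36]
```

Emit:
step_arm --motion '[{"dx":0,"dy":0,"dz":0,"wx":0,"wy":0,"wz":2,"grip":0.6},{"dx":0,"dy":0,"dz":0,"wx":0,"wy":0,"wz":2,"grip":0.6}]'

```text
time_s: 5.17
eef_pos: [493.3, -173.5, 92.3]
tcp_rot: [[0.293, 0.956, 0.001], [0.956, -0.293, -0.0], [0.0, 0.001, -1.0]]
wrist_force: [0.2, -1.1, 5.4]
gripper_width: 51.2
gripper_force: 27.7
```

```bash
python3 -c "
from w import *
st(bot.get_state())"
```

```text
t 5.17 p [ 493.3 -173.5   92.3] yaw_y -17.05 z [ 0.0013 -0.     -1.    ] F [ 0.22 -1.12  5.41] M [-0.016 -0.007 -0.005] w 51.2 gf 27.7 q [ 0.6   0.45 -0.45  1.96  0.27  0.79 -0.3 ]
```

Emit:
step_arm --motion '[{"dx":0,"dy":0,"dz":0,"wx":0,"wy":0,"wz":2,"grip":0.6},{"dx":0,"dy":0,"dz":0,"wx":0,"wy":0,"wz":2,"grip":0.6}]'

```text
time_s: 5.33
eef_pos: [493.2, -173.5, 92.3]
tcp_rot: [[0.226, 0.974, 0.001], [0.974, -0.226, -0.0], [0.0, 0.001, -1.0]]
wrist_force: [-0.9, 0.1, 5.1]
gripper_width: 51.1
gripper_force: 27.7
```

```bash
python3 -c "
from w import *
st(bot.get_state())"
```

```text
t 5.33 p [ 493.2 -173.5   92.3] yaw_y -13.05 z [ 0.0013 -0.     -1.    ] F [-0.92  0.09  5.11] M [-0.006 -0.034 -0.001] w 51.1 gf 27.7 q [ 0.61  0.45 -0.46  1.96  0.28  0.79 -0.24]
```

Run:
```python
from w import *
s,d=wrist();st(s);cv2.imwrite('pics/w3.png',d['frame'][:,100:540])
```

```text
t 5.33 p [ 493.2 -173.5   92.3] yaw_y -13.05 z [ 0.0013 -0.     -1.    ] F [-0.92  0.09  5.11] M [-0.006 -0.034 -0.001] w 51.1 gf 27.7 q [ 0.61  0.45 -0.46  1.96  0.28  0.79 -0.24]
```

View pics/w3.png

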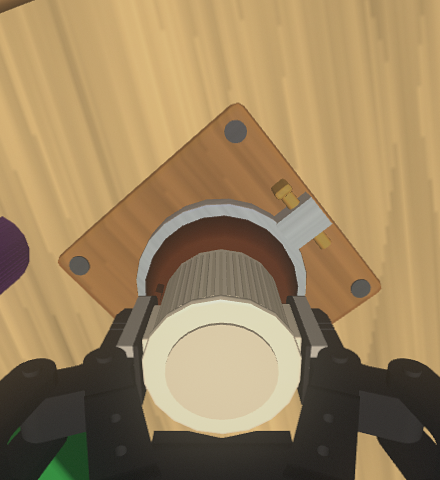

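The pads lie flat on both tabs (crop x about 150 and 298, y about 320), and the cap has turned with the tool while the holder sits skewed below. I'll keep turning.

Emit:
step_arm --motion '[{"dx":0,"dy":0,"dz":0,"wx":0,"wy":0,"wz":2,"grip":0.6},{"dx":0,"dy":0,"dz":0,"wx":0,"wy":0,"wz":2,"grip":0.6}]'

```text
time_s: 5.55
eef_pos: [493.3, -173.5, 92.3]
tcp_rot: [[0.157, 0.988, 0.001], [0.988, -0.157, -0.0], [0.0, 0.001, -1.0]]
wrist_force: [-0.0, -0.8, 5.2]
gripper_width: 51.4
gripper_force: 27.8
```

```bash
python3 -c "
from w import *
st(bot.get_state())"
```

```text
t 5.55 p [ 493.3 -173.5   92.3] yaw_y -9.05 z [ 1.3e-03 -1.0e-04 -1.0e+00] F [-0.01 -0.83  5.16] M [ 0.006  0.048 -0.018] w 51.4 gf 27.8 q [ 0.63  0.46 -0.48  1.96  0.29  0.79 -0.18]
```

Emit:
step_arm --motion '[{"dx":0,"dy":0,"dz":0,"wx":0,"wy":0,"wz":2,"grip":0.6},{"dx":0,"dy":0,"dz":0,"wx":0,"wy":0,"wz":2,"grip":0.6}]'

```text
time_s: 5.72
eef_pos: [493.2, -173.6, 92.3]
tcp_rot: [[0.089, 0.996, 0.001], [0.996, -0.089, 0.0], [0.0, 0.001, -1.0]]
wrist_force: [-0.1, -0.6, 5.8]
gripper_width: 51.1
gripper_force: 27.1
```

```bash
python3 -c "
from w import *
st(bot.get_state())"
```

```text
t 5.72 p [ 493.2 -173.6   92.3] yaw_y -5.08 z [ 0.0011  0.     -1.    ] F [-0.08 -0.6   5.77] M [ 0.065  0.033 -0.472] w 51.1 gf 27.1 q [ 0.64  0.46 -0.5   1.96  0.3   0.8  -0.12]
```

The moment jumped to 0.47 N m at about 58°, so that is the stop. I'll ease back slightly and lift gently while watching the force.

Emit:
step_arm --motion '[{"dx":0,"dy":0,"dz":0,"wx":0,"wy":0,"wz":-1,"grip":0.6},{"dx":0,"dy":0,"dz":0.001,"wx":0,"wy":0,"wz":0,"grip":0.6}]'

```text
time_s: 5.88
eef_pos: [493.1, -173.5, 92.9]
tcp_rot: [[0.108, 0.994, 0.001], [0.994, -0.108, 0.0], [0.0, 0.001, -1.0]]
wrist_force: [2.4, -0.7, -0.9]
gripper_width: 51.1
gripper_force: 28.2
```

```bash
python3 -c "
from w import *
st(bot.get_state())"
```

```text
t 5.88 p [ 493.1 -173.5   92.9] yaw_y -6.19 z [ 1.e-03  3.e-04 -1.e+00] F [ 2.37 -0.65 -0.91] M [-0.069 -0.361 -0.136] w 51.1 gf 28.2 q [ 0.64  0.46 -0.49  1.96  0.3   0.8  -0.13]
```

Emit:
step_arm --motion '[{"dx":0,"dy":0,"dz":0.001,"wx":0,"wy":0,"wz":0,"grip":0.6},{"dx":0,"dy":0,"dz":0,"wx":0,"wy":0,"wz":0,"grip":0.6}]'

```text
time_s: 6.05
eef_pos: [493.1, -173.5, 94.0]
tcp_rot: [[0.107, 0.994, 0.001], [0.994, -0.107, 0.0], [0.0, 0.001, -1.0]]
wrist_force: [1.2, 0.0, 1.0]
gripper_width: 51.4
gripper_force: 29.0
```

```bash
python3 -c "
from w import *
st(bot.get_state())"
```

```text
t 6.05 p [ 493.1 -173.5   94. ] yaw_y -6.13 z [ 9.e-04  1.e-04 -1.e+00] F [1.21 0.05 1.03] M [-0.029 -0.45  -0.079] w 51.4 gf 29.0 q [ 0.64  0.45 -0.49  1.96  0.29  0.8  -0.13]
```

Emit:
step_arm --motion '[{"dx":0,"dy":0,"dz":0.0015,"wx":0,"wy":0,"wz":0,"grip":0.6},{"dx":0,"dy":0,"dz":0.0015,"wx":0,"wy":0,"wz":0,"grip":0.6},{"dx":0,"dy":0,"dz":0.0,"wx":0,"wy":0,"wz":0,"grip":0.6}]'

```text
time_s: 6.3
eef_pos: [492.9, -173.3, 97.0]
tcp_rot: [[0.107, 0.994, 0.0], [0.994, -0.107, 0.0], [0.0, 0.0, -1.0]]
wrist_force: [3.3, 0.4, -2.2]
gripper_width: 50.9
gripper_force: 30.2
```

```bash
python3 -c "
from w import *
st(bot.get_state())"
```

```text
t 6.3 p [ 492.9 -173.3   97. ] yaw_y -6.13 z [ 5.e-04  4.e-04 -1.e+00] F [ 3.27  0.39 -2.21] M [ 0.124 -0.675 -0.16 ] w 50.9 gf 30.2 q [ 0.64  0.45 -0.5   1.95  0.29  0.81 -0.13]
```

Emit:
step_arm --motion '[{"dx":0.0004,"dy":0,"dz":0.002,"wx":0,"wy":0,"wz":0,"grip":0.6},{"dx":0,"dy":0,"dz":0.002,"wx":0,"wy":0,"wz":0,"grip":0.6},{"dx":0,"dy":0,"dz":0.0,"wx":0,"wy":0,"wz":0,"grip":0.6}]'

```text
time_s: 6.55
eef_pos: [492.8, -173.4, 101.2]
tcp_rot: [[0.107, 0.994, -0.0], [0.994, -0.107, 0.0], [-0.0, -0.0, -1.0]]
wrist_force: [1.4, 0.7, -0.0]
gripper_width: 51.1
gripper_force: 30.6
```

```bash
python3 -c "
from w import *
s,d=wrist();st(s);cv2.imwrite('pics/w4.png',d['frame'][:,100:540])"
```

```text
t 6.55 p [ 492.8 -173.4  101.2] yaw_y -6.12 z [-4.e-04  0.e+00 -1.e+00] F [ 1.38  0.66 -0.03] M [ 0.19  -0.267 -0.017] w 51.1 gf 30.6 q [ 0.64  0.44 -0.5   1.95  0.29  0.82 -0.12]
```

View pics/w4.png

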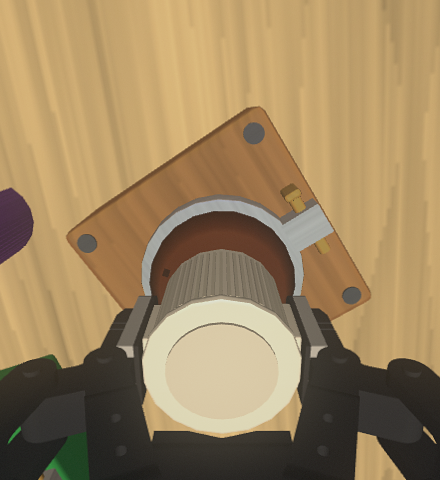

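The cap has stayed fixed between the fingers (top at (222,370)) while the holder recedes, so it is coming off. I'll continue straight up.

Emit:
step_arm --motion '[{"dx":0.0002,"dy":0,"dz":0.004,"wx":0,"wy":0,"wz":0,"grip":0.6},{"dx":0,"dy":0,"dz":0.004,"wx":0,"wy":0,"wz":0,"grip":0.6},{"dx":0,"dy":0,"dz":0.004,"wx":0,"wy":0,"wz":0,"grip":0.6},{"dx":0,"dy":0,"dz":0.004,"wx":0,"wy":0,"wz":0,"grip":0.6},{"dx":0,"dy":0,"dz":0.004,"wx":0,"wy":0,"wz":0,"grip":0.6},{"dx":0,"dy":0,"dz":0.004,"wx":0,"wy":0,"wz":0,"grip":0.6},{"dx":0,"dy":0,"dz":0.006,"wx":0,"wy":0,"wz":0,"grip":0.6},{"dx":0,"dy":0,"dz":0.006,"wx":0,"wy":0,"wz":0,"grip":0.6},{"dx":0,"dy":0,"dz":0.008,"wx":0,"wy":0,"wz":0,"grip":0.6},{"dx":0,"dy":0,"dz":0.01,"wx":0,"wy":0,"wz":0,"grip":0.6},{"dx":0,"dy":0,"dz":0.01,"wx":0,"wy":0,"wz":0,"grip":0.6},{"dx":0,"dy":0,"dz":0,"wx":0,"wy":0,"wz":0,"grip":0.6}]'

```text
time_s: 7.6
eef_pos: [494.5, -173.8, 167.4]
tcp_rot: [[0.107, 0.994, 0.003], [0.994, -0.107, -0.001], [-0.001, 0.003, -1.0]]
wrist_force: [1.7, -0.1, -1.2]
gripper_width: 51.2
gripper_force: 30.5
```

```bash
python3 -c "
from w import *
st(bot.get_state())
d=load('wrist')
T=load('top')
print(proj(T,[[491,175,3],[493,-173,130]]))"
```

```text
t 7.6 p [ 494.5 -173.8  167.4] yaw_y -6.14 z [ 0.0034 -0.0013 -1.    ] F [ 1.72 -0.14 -1.18] M [-0.001 -0.035 -0.006] w 51.2 gf 30.5 q [ 0.67  0.36 -0.53  1.89  0.22  0.95 -0.07]
[[263.1256038  267.28142042]
 [428.9491535  259.01228495]]
```

Emit:
step_arm --motion '[{"dx":-0.0035,"dy":0.015,"dz":0,"wx":0,"wy":0,"wz":0,"grip":0.6},{"dx":0,"dy":0.027,"dz":0,"wx":0,"wy":0,"wz":0,"grip":0.6},{"dx":0,"dy":0.027,"dz":0,"wx":0,"wy":0,"wz":0,"grip":0.6},{"dx":0,"dy":0.027,"dz":0,"wx":0,"wy":0,"wz":0,"grip":0.6},{"dx":0,"dy":0.027,"dz":0,"wx":0,"wy":0,"wz":0,"grip":0.6},{"dx":0,"dy":0.027,"dz":0,"wx":0,"wy":0,"wz":0,"grip":0.6},{"dx":0,"dy":0.027,"dz":0,"wx":0,"wy":0,"wz":0,"grip":0.6},{"dx":0,"dy":0.027,"dz":0,"wx":0,"wy":0,"wz":0,"grip":0.6},{"dx":0,"dy":0.027,"dz":0,"wx":0,"wy":0,"wz":0,"grip":0.6},{"dx":0,"dy":0.027,"dz":0,"wx":0,"wy":0,"wz":0,"grip":0.6},{"dx":0,"dy":0.027,"dz":0,"wx":0,"wy":0,"wz":0,"grip":0.6},{"dx":0,"dy":0.027,"dz":0,"wx":0,"wy":0,"wz":0,"grip":0.6},{"dx":0,"dy":0.027,"dz":0,"wx":0,"wy":0,"wz":0,"grip":0.6},{"dx":0,"dy":0.01,"dz":0,"wx":0,"wy":0,"wz":0,"grip":0.6},{"dx":0,"dy":0,"dz":0,"wx":0,"wy":0,"wz":0,"grip":0.6},{"dx":0,"dy":0,"dz":0,"wx":0,"wy":0,"wz":0,"grip":0.6}]'

```text
time_s: 8.93
eef_pos: [489.1, 175.5, 164.5]
tcp_rot: [[0.105, 0.994, -0.001], [0.994, -0.105, -0.001], [-0.001, -0.001, -1.0]]
wrist_force: [0.0, -0.3, -0.9]
gripper_width: 51.1
gripper_force: 30.5
```

```bash
python3 -c "
from w import *
s,d=wrist();st(s);cv2.imwrite('pics/w5.png',d['frame'])"
```

```text
t 8.93 p [489.1 175.5 164.5] yaw_y -6.05 z [-8.e-04 -6.e-04 -1.e+00] F [ 0.03 -0.33 -0.86] M [-0.033 -0.013  0.009] w 51.1 gf 30.5 q [ 0.08  0.38 -0.65  1.89  0.28  0.96 -0.8 ]
```

View pics/w5.png

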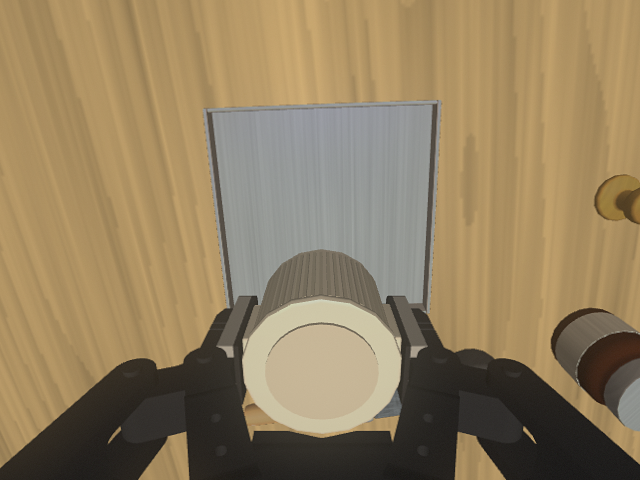

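The tray spans x 205 to 440 and y 100 to 305, with the cap at x=322 in line with its middle. I'll lower it now.

Emit:
step_arm --motion '[{"dx":0,"dy":0,"dz":-0.02,"wx":0,"wy":0,"wz":0,"grip":0.6},{"dx":0,"dy":0,"dz":-0.02,"wx":0,"wy":0,"wz":0,"grip":0.6},{"dx":0,"dy":0,"dz":-0.02,"wx":0,"wy":0,"wz":0,"grip":0.6},{"dx":0,"dy":0,"dz":-0.02,"wx":0,"wy":0,"wz":0,"grip":0.6},{"dx":0,"dy":0,"dz":-0.02,"wx":0,"wy":0,"wz":0,"grip":0.6},{"dx":0,"dy":0,"dz":-0.02,"wx":0,"wy":0,"wz":0,"grip":0.6},{"dx":0,"dy":0,"dz":-0.012,"wx":0,"wy":0,"wz":0,"grip":0.6},{"dx":0,"dy":0,"dz":-0.006,"wx":0,"wy":0,"wz":0,"grip":0.6},{"dx":0,"dy":0,"dz":0,"wx":0,"wy":0,"wz":0,"grip":0.6},{"dx":0,"dy":0,"dz":0,"wx":0,"wy":0,"wz":0,"grip":0.6}]'

```text
time_s: 9.82
eef_pos: [490.0, 175.1, 27.3]
tcp_rot: [[0.108, 0.994, 0.0], [0.994, -0.108, -0.0], [-0.0, 0.0, -1.0]]
wrist_force: [0.3, 0.7, 0.2]
gripper_width: 51.1
gripper_force: 30.5
```

Emit:
step_arm --motion '[{"dx":0,"dy":0,"dz":-0.002,"wx":0,"wy":0,"wz":0,"grip":0.6},{"dx":0,"dy":0,"dz":-0.002,"wx":0,"wy":0,"wz":0,"grip":0.6},{"dx":0,"dy":0,"dz":0,"wx":0,"wy":0,"wz":0,"grip":0.6}]'

```text
time_s: 10.07
eef_pos: [490.0, 175.4, 23.3]
tcp_rot: [[0.107, 0.994, 0.001], [0.994, -0.107, 0.0], [0.0, 0.001, -1.0]]
wrist_force: [-0.0, 0.1, -0.4]
gripper_width: 51.3
gripper_force: 30.5
```

Emit:
step_arm --motion '[{"dx":0,"dy":0,"dz":-0.002,"wx":0,"wy":0,"wz":0,"grip":0.6},{"dx":0,"dy":0,"dz":-0.0015,"wx":0,"wy":0,"wz":0,"grip":0.6},{"dx":0,"dy":0,"dz":0,"wx":0,"wy":0,"wz":0,"grip":0.6}]'

```text
time_s: 10.32
eef_pos: [489.6, 175.3, 19.2]
tcp_rot: [[0.107, 0.994, -0.0], [0.994, -0.107, -0.0], [-0.0, -0.0, -1.0]]
wrist_force: [0.5, -0.0, -1.1]
gripper_width: 50.8
gripper_force: 30.5
```

Emit:
step_arm --motion '[{"dx":0,"dy":0,"dz":-0.001,"wx":0,"wy":0,"wz":0,"grip":0.6},{"dx":0,"dy":0,"dz":-0.001,"wx":0,"wy":0,"wz":0,"grip":0.6},{"dx":0,"dy":0,"dz":0,"wx":0,"wy":0,"wz":0,"grip":0.6}]'

```text
time_s: 10.57
eef_pos: [489.6, 175.4, 17.2]
tcp_rot: [[0.107, 0.994, -0.0], [0.994, -0.107, -0.0], [-0.0, -0.0, -1.0]]
wrist_force: [-0.7, 0.3, -0.8]
gripper_width: 51.1
gripper_force: 30.5
```

Emit:
step_arm --motion '[{"dx":0,"dy":0,"dz":-0.001,"wx":0,"wy":0,"wz":0,"grip":0.6},{"dx":0,"dy":0,"dz":0,"wx":0,"wy":0,"wz":0,"grip":0.6}]'

```text
time_s: 10.73
eef_pos: [489.6, 175.4, 16.3]
tcp_rot: [[0.107, 0.994, -0.0], [0.994, -0.107, -0.0], [-0.0, -0.0, -1.0]]
wrist_force: [0.3, -0.5, -1.2]
gripper_width: 51.1
gripper_force: 30.5
```

Emit:
step_arm --motion '[{"dx":0,"dy":0,"dz":-0.0006,"wx":0,"wy":0,"wz":0,"grip":0.6},{"dx":0,"dy":0,"dz":0,"wx":0,"wy":0,"wz":0,"grip":0.6}]'

```text
time_s: 10.9
eef_pos: [489.7, 175.4, 15.7]
tcp_rot: [[0.107, 0.994, 0.0], [0.994, -0.107, 0.0], [0.0, 0.0, -1.0]]
wrist_force: [0.5, -1.1, -0.6]
gripper_width: 51.0
gripper_force: 30.5
```

Emit:
step_arm --motion '[{"dx":0,"dy":0,"dz":-0.0006,"wx":0,"wy":0,"wz":0,"grip":0.6},{"dx":0,"dy":0,"dz":0,"wx":0,"wy":0,"wz":0,"grip":0.6}]'

```text
time_s: 11.07
eef_pos: [489.7, 175.4, 15.1]
tcp_rot: [[0.107, 0.994, 0.0], [0.994, -0.107, -0.0], [-0.0, 0.0, -1.0]]
wrist_force: [-0.4, 0.4, -1.4]
gripper_width: 50.8
gripper_force: 30.5
```

Emit:
step_arm --motion '[{"dx":0,"dy":0,"dz":-0.0005,"wx":0,"wy":0,"wz":0,"grip":0.6},{"dx":0,"dy":0,"dz":0,"wx":0,"wy":0,"wz":0,"grip":0.6}]'

```text
time_s: 11.23
eef_pos: [489.7, 175.4, 14.6]
tcp_rot: [[0.107, 0.994, -0.0], [0.994, -0.107, -0.0], [-0.0, -0.0, -1.0]]
wrist_force: [0.4, -0.6, -0.1]
gripper_width: 50.9
gripper_force: 30.5
```

Emit:
step_arm --motion '[{"dx":0,"dy":0,"dz":-0.0005,"wx":0,"wy":0,"wz":0,"grip":0.6},{"dx":0,"dy":0,"dz":0,"wx":0,"wy":0,"wz":0,"grip":0.6}]'

```text
time_s: 11.4
eef_pos: [489.6, 175.4, 14.1]
tcp_rot: [[0.107, 0.994, -0.0], [0.994, -0.107, -0.0], [-0.0, -0.0, -1.0]]
wrist_force: [-0.0, 0.3, -1.1]
gripper_width: 51.5
gripper_force: 30.5
```

Emit:
step_arm --motion '[{"dx":0,"dy":0,"dz":-0.0005,"wx":0,"wy":0,"wz":0,"grip":0.6},{"dx":0,"dy":0,"dz":0,"wx":0,"wy":0,"wz":0,"grip":0.6}]'

```text
time_s: 11.57
eef_pos: [489.7, 175.4, 13.6]
tcp_rot: [[0.107, 0.994, -0.0], [0.994, -0.107, -0.0], [-0.0, -0.0, -1.0]]
wrist_force: [-0.1, -0.0, -1.3]
gripper_width: 50.9
gripper_force: 30.5
```

Emit:
step_arm --motion '[{"dx":0,"dy":0,"dz":-0.0005,"wx":0,"wy":0,"wz":0,"grip":0.6},{"dx":0,"dy":0,"dz":0,"wx":0,"wy":0,"wz":0,"grip":0.6}]'

```text
time_s: 11.73
eef_pos: [489.7, 175.4, 13.1]
tcp_rot: [[0.107, 0.994, -0.0], [0.994, -0.107, -0.0], [-0.0, -0.0, -1.0]]
wrist_force: [0.4, -0.3, -0.6]
gripper_width: 51.1
gripper_force: 30.5
```

Emit:
step_arm --motion '[{"dx":0,"dy":0,"dz":-0.0005,"wx":0,"wy":0,"wz":0,"grip":0.6},{"dx":0,"dy":0,"dz":0,"wx":0,"wy":0,"wz":0,"grip":0.6}]'

```text
time_s: 11.9
eef_pos: [489.7, 175.4, 12.6]
tcp_rot: [[0.107, 0.994, -0.0], [0.994, -0.107, 0.0], [0.0, -0.0, -1.0]]
wrist_force: [-0.2, 0.0, -0.7]
gripper_width: 51.2
gripper_force: 30.5
```

Emit:
step_arm --motion '[{"dx":0,"dy":0,"dz":-0.0007,"wx":0,"wy":0,"wz":0,"grip":0.6},{"dx":0,"dy":0,"dz":0,"wx":0,"wy":0,"wz":0,"grip":0.6}]'

```text
time_s: 12.07
eef_pos: [489.7, 175.3, 11.9]
tcp_rot: [[0.107, 0.994, -0.0], [0.994, -0.107, -0.0], [-0.0, -0.0, -1.0]]
wrist_force: [0.9, 0.3, -0.9]
gripper_width: 51.3
gripper_force: 30.5
```

Emit:
step_arm --motion '[{"dx":0,"dy":0,"dz":-0.0005,"wx":0,"wy":0,"wz":0,"grip":0.6},{"dx":0,"dy":0,"dz":0,"wx":0,"wy":0,"wz":0,"grip":0.6}]'

```text
time_s: 12.23
eef_pos: [489.6, 175.4, 11.4]
tcp_rot: [[0.107, 0.994, -0.0], [0.994, -0.107, -0.0], [-0.0, -0.0, -1.0]]
wrist_force: [0.1, -0.2, -0.7]
gripper_width: 51.4
gripper_force: 30.5
```

Emit:
step_arm --motion '[{"dx":0,"dy":0,"dz":-0.0006,"wx":0,"wy":0,"wz":0,"grip":0.6},{"dx":0,"dy":0,"dz":0,"wx":0,"wy":0,"wz":0,"grip":0.6}]'

```text
time_s: 12.4
eef_pos: [489.7, 175.4, 11.2]
tcp_rot: [[0.107, 0.994, 0.0], [0.994, -0.107, -0.0], [-0.0, 0.0, -1.0]]
wrist_force: [-1.0, -1.3, 4.6]
gripper_width: 51.1
gripper_force: 31.5
```

Emit:
step_arm --motion '[{"dx":0,"dy":0,"dz":-0.0006,"wx":0,"wy":0,"wz":0,"grip":0.6},{"dx":0,"dy":0,"dz":0,"wx":0,"wy":0,"wz":0,"grip":0.6}]'

```text
time_s: 12.57
eef_pos: [489.7, 175.4, 11.2]
tcp_rot: [[0.107, 0.994, 0.001], [0.994, -0.107, -0.001], [-0.001, 0.001, -1.0]]
wrist_force: [-3.2, -3.2, 12.0]
gripper_width: 51.1
gripper_force: 33.0
```

It touched down at TCP z=11.2. I'll ease off a little, then open.

Emit:
step_arm --motion '[{"dx":0,"dy":0,"dz":0.0006,"wx":0,"wy":0,"wz":0,"grip":0.6},{"dx":0,"dy":0,"dz":0,"wx":0,"wy":0,"wz":0,"grip":0.38},{"dx":0,"dy":0,"dz":0,"wx":0,"wy":0,"wz":0,"grip":0.32},{"dx":0,"dy":0,"dz":0,"wx":0,"wy":0,"wz":0,"grip":0.26},{"dx":0,"dy":0,"dz":0,"wx":0,"wy":0,"wz":0,"grip":0.15},{"dx":0,"dy":0,"dz":0,"wx":0,"wy":0,"wz":0,"grip":0.05},{"dx":0,"dy":0,"dz":0,"wx":0,"wy":0,"wz":0,"grip":0},{"dx":0,"dy":0,"dz":0,"wx":0,"wy":0,"wz":0,"grip":0},{"dx":0,"dy":0,"dz":0,"wx":0,"wy":0,"wz":0,"grip":0}]'

```text
time_s: 13.32
eef_pos: [489.7, 175.4, 10.9]
tcp_rot: [[0.107, 0.994, -0.0], [0.994, -0.107, 0.0], [0.0, -0.0, -1.0]]
wrist_force: [0.2, 0.4, 0.3]
gripper_width: 85.2
gripper_force: 0.0
```

Emit:
step_arm --motion '[{"dx":0,"dy":0,"dz":0.005,"wx":0,"wy":0,"wz":0,"grip":0},{"dx":0,"dy":0,"dz":0.01,"wx":0,"wy":0,"wz":0,"grip":0},{"dx":0,"dy":0,"dz":0.015,"wx":0,"wy":0,"wz":0,"grip":0},{"dx":0,"dy":0,"dz":0.02,"wx":0,"wy":0,"wz":0,"grip":0},{"dx":0,"dy":0,"dz":0.02,"wx":0,"wy":0,"wz":0,"grip":0},{"dx":0,"dy":0,"dz":0.02,"wx":0,"wy":0,"wz":0,"grip":0},{"dx":0,"dy":0,"dz":0.02,"wx":0,"wy":0,"wz":0,"grip":0},{"dx":0,"dy":0,"dz":0.02,"wx":0,"wy":0,"wz":0,"grip":0},{"dx":0,"dy":0,"dz":0.02,"wx":0,"wy":0,"wz":0,"grip":0},{"dx":0,"dy":0,"dz":0.02,"wx":0,"wy":0,"wz":0,"grip":0},{"dx":0,"dy":0,"dz":0,"wx":0,"wy":0,"wz":0,"grip":0},{"dx":0,"dy":0,"dz":0,"wx":0,"wy":0,"wz":0,"grip":0}]'

```text
time_s: 14.32
eef_pos: [490.3, 175.7, 182.7]
tcp_rot: [[0.107, 0.994, 0.003], [0.994, -0.107, 0.001], [0.001, 0.003, -1.0]]
wrist_force: [-0.8, -0.5, -0.5]
gripper_width: 85.3
gripper_force: 0.0
```

```bash
python3 -c "
from w import *
s,d=wrist();st(s)
a=d['frame'];b=bot.get_image('scene')['frame']
cv2.imwrite('pics/end.png',np.hstack([cv2.resize(a,(400,300)),cv2.resize(b[100:370,160:520],(400,300))]))"
```

```text
t 14.32 p [490.3 175.7 182.7] yaw_y -6.15 z [ 3.1e-03  6.0e-04 -1.0e+00] F [-0.82 -0.49 -0.48] M [-0.033 -0.099  0.001] w 85.3 gf 0.0 q [ 0.1   0.36 -0.67  1.87  0.26  0.99 -0.79]
```

View pics/end.png

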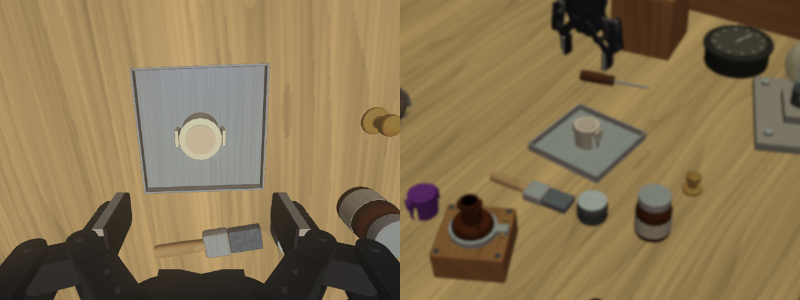

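The cap stands top up in the middle of the tray (left pane (200,138), right pane (587,132)). The jar is open in its holder and the other things have not moved, so I'm handing in.

```bash
python3 -c "
from plant import bot
print(bot.finish_job())"
```

```text
the job is handed in; nothing more can be done
None
```

The cap was unscrewed to its stop (felt at about 58°), lifted off and stood top up in the middle of the tray; the job was handed in at 14.4 s, with no verdict returned.

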